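Weigh out a tub of steel nuts on the two-pan balance

ROBOT

A 6-joint arm with a two-finger parallel gripper is mounted at the origin on the work surface. World frame = base frame: x ahead of the robot, y to its left, z up, the work surface at z = 0. Lengths are in m, angles in degrees, forces in N, time in s.
With the tool pointing down it reaches from about 0.275 to 0.725 m from the base axis. Payload 15.9 kg.
Tool frame: the origin (TCP) lies between the finger pads; the fingertips stand 22 mm ahead of it and the grasp point (between the pads) lies 3 mm ahead of it; z points along the fingers, y is the direction in which the jaws open and shut (so a half turn about z gives the same grasp; the last joint's range is limited). The gripper opens to 85 mm and grips with 20 to 120 N. Pads are 22 mm wide; open, the fingers measure 114 mm over their backs; the gripper's body (76 mm by 85 mm) begins 54 mm behind the grasp point. The pads swing forward as they close: fully open they stand 13 mm farther back than shut.
Start: joints at [71.219, 12.198, -1.971, 75.831, 0, 90], TCP at [0.161, 0.473, 0.253] pointing down, gripper open.
Joint ranges: [-170.91, 170.91], [-42.67, 98.43], [-65.05, 77.54], [-120.47, 116.71], [-90, 82.35], [-180, 180]. Speed limits (degrees/s): [108.29, 108.29, 136.94, 147.25, 180, 180].

INTERFACE

Orientations are given as a 3x3 rotation matrix whose columns are the frame's x, y, z axes.
In Python, from cell import get_obs, camera, close_job, recognise, landmark_of gives the robot as it stands.
- The arm moves only by the shell command python3 -m jog 'ROWS' [FORCE]. ROWS is JSON, a list that holds one entry, the list of rows, each a list of 7 numbers: the turn, a rotation vector about the tool's x, y, z in units of 6 degrees (1.0 is 6 degrees), then the shift along the tool's x, y, z in units of 0.05 m (1.0 is 0.05 m), then the closure, from 0 (fully open) to 1 (shut). In form: [[[wx, wy, wz, x, y, z, fingers], ...]]. A call has 1 to 12 rows; each row shifts and turns the pose as measured when the row begins, along the tool's axes as they then stand; what a row does not reach is not made up. A row lasts 1/10 s, in which the tool goes at most 50 mm and 8.59 degrees, less where a joint would pass 70% of its speed; a pose out of reach is approached as far as the arm can. A call with a number of a shift or a turn outside -1 to 1 is refused whole. A call with a gripper value outside its range is refused whole. The fingers move at their own pace and stop on an object; FORCE is the grip in N (left out, the last holds). Time passes only in rows, so rows that do not move let the fingers close. It gives the time, the measured TCP pose, the force and the opening at its end, in the units of the state.
- get_obs(): the state, without advancing time (a new reading comes with each control period).
- camera(name): name is "side" or "top"; returns a dict with "color" (384x512x3 uint8, red, green, blue), "range_z" (384x512 float32, m along the optical axis (not along the pixel's ray), 0 where there is no reading), "intrinsics" (3x3 intrinsics, pixels), "world_to_cam" (4x4, takes a point from world to camera coordinates). Camera axes: x right, y down, z forward; pixel columns grow to the right and rows downward; lengths in m; the calibration is good to about 2 mm. A picture is of the moment at which its call begins.
- close_job(): hands the job in, once; it reports no verdict.
Trained networks look in the newest picture that a camera, given by its name, has taken for a name from the list of things; names that differ only in an ending like _2 or _b are one class to them, and where a whole thing is asked for, a point or a joint stands for the part that bears it (a point fixed in the world has none). Each returns a list of dicts, best first, with "p" (0 to 1); they miss things now and then, are a little off and sometimes report something else, mostly with a low value. They report only what shows in the picture. A call takes as long as a camera call.
- recognise(camera, query): "at" ([column, row] in pixels, amid what is visible of it).
- landmark_of(camera, query): "at" ([column, row] in pixels: a listed point, or the origin of a listed thing).
The state is a dict: "t": time; "qpos": joint angles; "dq": joint speeds; "joint_torque": joint torques, N m; "eef_pos": TCP position; "tool_rot": TCP orientation; "wrist_force": force on the tool from outside, world axes, zero at the start; "torque": the same for the moment, N m; "width": opening from 0.0 (shut) to 1.0 (fully open).
Only numpy, scipy, OpenCV 4.12 (cv2) and the standard library are available. Lean on these libraries where they do the work, as an engineer would, in place of code of your own. Each camera call takes 0.05 s, during which the arm holds its last target.

TASK

A black tub of steel nuts weighing 600 g stands on one pan of the balance. Choose from the three knobbed steel weights on the bench (500 g the largest, 200 g the middle one, 100 g the smallest) those that make up 600 g and set them gently upright on the empty pan, without dropping them, so that the beam levels and comes to rest.

Things in the scene. Friction and masses are not known exactly. Their poses are not given: they have to be found in the camera images.
- weight_large: The largest (500 g) of three plain steel weights of the same shape that stand upright on the bench: a cylinder 46 mm across and 42 mm high with a narrow neck and a flat knob 25 mm across on top, 56 mm high in all; its origin is the centre of its flat underside, its z axis is the upright axis of symmetry. The middle 200 g weight (34 mm across, 44 mm high in all) is not needed.
- weight_small: The smallest (100 g) of the three steel weights: a cylinder 26 mm across and 24 mm high with a neck and a flat knob 14 mm across on top, 38 mm high in all; its origin is the centre of its flat underside, its z axis is the upright axis of symmetry.
- pan (a point): Centre of the flat top of the empty pan: a level round steel plate 140 mm across, rim 4 mm high, with room for both weights side by side. It starts at its upper stop, 117 mm above the bench, stays there until about 540 g is on it, and is at 100 mm when the beam is level. Its y axis runs along the beam to the loaded pan, whose centre is 240 mm away (tub and nuts 70 mm above that pan).
- beam (a joint): Tilt of the beam of the fixed grey balance, rad: 0 is level, -0.14 (start) has the empty pan at its upper stop, +0.14 at its lower stop. A black pointer shows it on a white dial, 138 mm high, midway between the pans. It swings freely, lightly damped; 100 g too much or too little sends it to a stop, the right weights level it within 2 s.

How it is judged (in metres and radians):
At the end, for the whole second after the job is handed in: The 500 g and the 100 g weight both stand upright (within 10 degrees) and at rest on the empty pan's plate, their axes within 65 mm of its centre, and the beam is level within 0.05 rad (3 degrees) and at rest (horizontal distance between each of weight_large, weight_small and pan below 0.065 m and z of weight_large in the frame of pan between -0.006 and 0.008 m and angle between each of weight_large, weight_small's own z axis and vertical below 0.17 rad and linear speed of each of weight_large, weight_small below 0.03 m/s and z of weight_small in the frame of pan between -0.006 and 0.008 m and value of joint beam between -0.05 and 0.05 rad and velocity of joint beam between -0.1 and 0.1 rad/s); the robot touches nothing.
It fails at once if the 500 g weight is let go more than 35 mm above the pan (contact force between weight_large and the fingers below 0.05 N and horizontal distance between weight_large and pan below 0.07 m and z of weight_large in the frame of pan above 0.035 m).
It fails at once if the 100 g weight is let go more than 35 mm above the pan (contact force between weight_small and the fingers below 0.05 N and horizontal distance between weight_small and pan below 0.07 m and z of weight_small in the frame of pan above 0.035 m).
It also fails if it takes over 64 s, if anything falls off the work surface, if the arm or the gripper's body presses on something with over 40 N, if the wrist force passes 120 N, or if a joint passes its speed limit or range.

## Working session

There is one attempt and no reset: what is moved stays moved. The work goes in short steps, Python scripts to look and compute and a shell command to move; the robot and the scene stay as the last step left them, time stands still between calls to the robot, and variables do not carry over. Pictures are saved under pics/ and viewed, and the job is handed in when it is done.

```bash
ls; mkdir -p pics
cat > h.py <<'E'
import numpy as np, cv2
from cell import *
def save(c,n): cv2.imwrite('pics/'+n,cv2.cvtColor(c['color'],cv2.COLOR_RGB2BGR))
def back(c,u,v,z=None):
    K=np.array(c['intrinsics']);T=np.array(c['world_to_cam']);
    if z is None: z=c['range_z'][int(round(v)),int(round(u))]
    p=np.linalg.inv(K)@[u,v,1]*z
    return (np.linalg.inv(T)@np.r_[p,1])[:3]
def plane(c,u,v,h):
    T=np.linalg.inv(np.array(c['world_to_cam']));K=np.array(c['intrinsics'])
    d=T[:3,:3]@(np.linalg.inv(K)@[u,v,1]);o=T[:3,3]
    return o+d*(h-o[2])/d[2]
def cloud(c):
    K=np.array(c['intrinsics']);T=np.linalg.inv(np.array(c['world_to_cam']))
    v,u=np.mgrid[0:384,0:512];z=c['range_z']
    p=np.stack([(u-K[0,2])/K[0,0]*z,(v-K[1,2])/K[1,1]*z,z],-1)
    q=p@T[:3,:3].T+T[:3,3]; q[z==0]=np.nan
    return q
E
python3 - <<'E'
from h import *
o=get_obs();print({k:np.round(v,3) for k,v in o.items()})
for n in('top','side'):
    c=camera(n);save(c,n+'0.png')
    print(n,np.round(np.linalg.inv(c['world_to_cam'])[:3],3).tolist())
    for q in('weight_large','weight_small','pan','beam'):
        for f in (recognise,landmark_of):
            try:r=f(n,q)
            except Exception as e: print(q,f.__name__,e);continue
            for k in r[:3]:
                print(n,f.__name__,q,np.round(k['at'],1),round(k['p'],2),np.round(back(c,*k['at']),3))
E
```

```text
pics
{'t': np.float64(0.0), 'qpos': array([71.22 , 12.223, -2.009, 75.83 ,  0.   , 89.999]), 'dq': array([-0.084, -0.136, -0.036,  0.021, -0.005, -0.016]), 'joint_torque': array([-0.0000e+00, -6.8616e+01,  4.8712e+01,  1.7000e-02,  0.0000e+00,
       -0.0000e+00]), 'eef_pos': array([0.161, 0.473, 0.253]), 'tool_rot': array([[-0.947,  0.322, -0.   ],
       [ 0.322,  0.947, -0.001],
       [ 0.   , -0.001, -1.   ]]), 'wrist_force': array([-0.048,  0.428,  0.217]), 'torque': array([-0.016, -0.02 , -0.015]), 'width': np.float64(1.002)}
top [[-0.016, -0.992, 0.128, 0.456], [-1.0, 0.019, 0.019, -0.065], [-0.021, -0.128, -0.992, 0.967]]
top call weight_large [295.2 241.8] 0.57 [ 0.45  -0.14   0.054]
top call weight_large [294.9 242.5] 0.75 [ 0.448 -0.139  0.054]
top call weight_small [368.2 241.5] 0.46 [ 0.448 -0.323  0.028]
top call pan [207.7 200.7] 0.86 [0.547 0.063 0.116]
top call pan [209.7 204.5] 0.78 [0.539 0.059 0.115]
top call beam [168.8 194. ] 0.66 [0.569 0.162 0.08 ]
beam call it knows: pan, weight_large, weight_small
side [[0.998, -0.01, 0.059, 0.495], [-0.056, -0.516, 0.855, -0.667], [0.022, -0.857, -0.515, 0.445]]
side call weight_large [213.2 244.1] 0.95 [ 0.448 -0.16   0.042]
side call weight_large [217.9 252.6] 0.95 [ 0.455 -0.156  0.02 ]
side call weight_small [215.3 340.5] 0.78 [ 0.46  -0.341  0.024]
side call weight_small [217.1 346.4] 0.94 [ 0.462 -0.344  0.015]
side call pan [261.7 154.3] 0.56 [0.541 0.046 0.115]
side call pan [259.4 149.9] 0.8 [0.538 0.069 0.115]
side call beam [271.4 139.7] 0.92 [0.568 0.125 0.115]
beam call it knows: pan, weight_large, weight_small
```

View pics/top0.png

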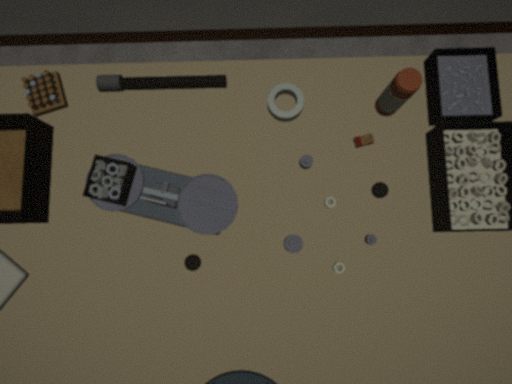

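View pics/side0.png

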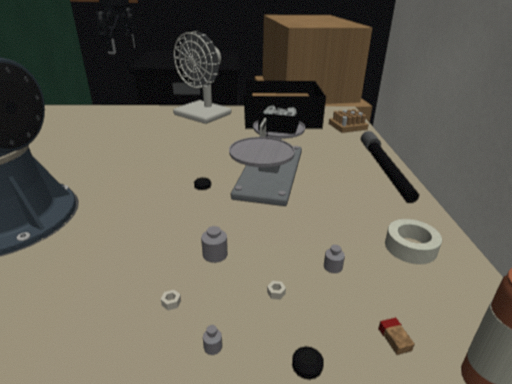

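Run:
```python
from h import *
for n in('top','side'):
    c=camera(n);q=cloud(c)
    def fit(name,x,y,r,z0,z1):
        m=(np.hypot(q[...,0]-x,q[...,1]-y)<r)&(q[...,2]>z0)&(q[...,2]<z1)
        p=q[m]
        if len(p)<3: print(n,name,len(p));return
        e=cv2.minEnclosingCircle(p[:,:2].astype(np.float32))
        print(n,name,len(p),'mean',p.mean(0).round(4),'circ',np.round(e[0],4),round(e[1],4),'zmed',np.median(p[:,2]).round(4),'zmax',p[:,2].max().round(4))
    fit('L knob',.45,-.145,.05,.048,.07)
    fit('L body',.45,-.145,.05,.03,.07)
    fit('S knob',.45,-.33,.05,.031,.05)
    fit('S all',.45,-.33,.05,.012,.05)
    fit('pan',.54,.06,.1,.108,.13)
    # other blobs above bench
    m=((q[...,2]>.012)&(q[...,2]<.3)).astype(np.uint8)
    k,l,s,ce=cv2.connectedComponentsWithStats(m)
    for i in range(1,k):
        if s[i,4]>40: print('blob',ce[i].round(),s[i,4],np.nanmin(q[l==i],0).round(3),np.nanmax(q[l==i],0).round(3))
```

```text
top L knob 91 mean [ 0.4473 -0.1346  0.0564] circ [ 0.4473 -0.1348] 0.0127 zmed 0.0567 zmax 0.0605
top L body 274 mean [ 0.4473 -0.1344  0.0474] circ [ 0.4474 -0.135 ] 0.0227 zmed 0.044 zmax 0.0605
top S knob 29 mean [ 0.4545 -0.3308  0.0386] circ [ 0.4547 -0.3314] 0.0072 zmed 0.0388 zmax 0.0433
top S all 97 mean [ 0.455  -0.3284  0.0278] circ [ 0.4547 -0.3313] 0.0134 zmed 0.0255 zmax 0.0433
top pan 2944 mean [0.5411 0.0658 0.1177] circ [0.5414 0.0762] 0.0814 zmed 0.1175 zmax 0.1267
blob [468. 142.] 14066 [ 0.471 -0.664  0.012] [ 0.932 -0.492  0.095]
blob [398.  90.] 1276 [ 0.776 -0.421  0.013] [ 0.834 -0.363  0.174]
blob [ 28. 150.] 6338 [0.511 0.464 0.012] [0.922 0.635 0.114]
blob [158.  82.] 1802 [0.858 0.03  0.012] [0.902 0.371 0.048]
blob [285. 101.] 776 [ 0.769 -0.173  0.012] [ 0.863 -0.079  0.04 ]
blob [363. 139.] 192 [ 0.694 -0.354  0.012] [ 0.728 -0.302  0.022]
blob [161. 194.] 7887 [ 0.471 -0.005  0.013] [0.672 0.365 0.141]
blob [305. 161.] 150 [ 0.64  -0.191  0.012] [ 0.673 -0.158  0.047]
blob [380. 189.] 191 [ 0.56  -0.383  0.012] [ 0.599 -0.344  0.02 ]
blob [330. 202.] 5
[... 1084 characters left out ...]
8 0.027 0.012] [0.901 0.368 0.043]
blob [202. 181.] 104 [0.386 0.096 0.012] [0.424 0.131 0.017]
blob [413. 239.] 1579 [ 0.769 -0.177  0.012] [ 0.865 -0.08   0.036]
blob [214. 242.] 673 [ 0.425 -0.161  0.012] [ 0.47  -0.118  0.057]
blob [334. 257.] 372 [ 0.64  -0.195  0.012] [ 0.674 -0.161  0.044]
blob [493. 341.] 3530 [ 0.776 -0.426  0.012] [ 0.808 -0.372  0.17 ]
blob [276. 288.] 124 [ 0.537 -0.25   0.012] [ 0.565 -0.222  0.015]
blob [170. 297.] 134 [ 0.373 -0.265  0.012] [ 0.401 -0.236  0.015]
blob [397. 333.] 586 [ 0.695 -0.357  0.012] [ 0.73  -0.306  0.019]
blob [212. 338.] 369 [ 0.443 -0.347  0.012] [ 0.468 -0.323  0.039]
blob [308. 360.] 650 [ 0.56  -0.386  0.012] [ 0.6   -0.347  0.018]
```

The pictures agree with the detections: the large weight is at about (292,243) top and (214,244) side. The small one is at (370,239) top and (212,340) side, and the empty pan at (208,204) top. The middle weight, at (305,161) top, stays where it is. Next I'll fit the pan centre and the beam direction.

```bash
cat >> h.py <<'E'
def delta(p,ang=None,o=None):
    "tool-frame shift to p (units of .05) and turn about tool z (units of 6deg) to bring tool y to world angle ang (mod 180)"
    o=o or get_obs();R=np.array(o['tool_rot']);d=R.T@(np.array(p)-o['eef_pos'])/.05
    print('t',round(float(o['t']),2),'tcp',np.round(o['eef_pos'],4),'F',np.round(o['wrist_force'],2),'w',round(float(o['width']),3))
    s=np.round(d,2)
    w=None
    if ang is not None:
        # desired rot: z down, y at ang
        a=np.deg2rad(ang);y=np.array([np.cos(a),np.sin(a),0]);
        if y@R[:,1]<0:y=-y
        z=np.array([0,0,-1.]);Rd=np.stack([np.cross(y,z),y,z],1)
        from scipy.spatial.transform import Rotation as Ro
        w=np.round(np.rad2deg(Ro.from_matrix(R.T@Rd).as_rotvec())/6,2)
    print('shift units',s,'turn units',w)
E
python3 - <<'E'
from h import *
from scipy.optimize import least_squares
for n in('top','side'):
    c=camera(n);q=cloud(c)
    def fit(name,x,y,z0,z1):
        m=((np.hypot(q[...,0]-x,q[...,1]-y)<.095)&(q[...,2]>z0)&(q[...,2]<z1)).astype(np.uint8)
        k,l,s,_=cv2.connectedComponentsWithStats(m);i=1+np.argmax(s[1:,4]);m=(l==i).astype(np.uint8)
        p=q[cv2.findContours(m,cv2.RETR_EXTERNAL,cv2.CHAIN_APPROX_NONE)[0][0][:,0,1],:][:0]
        ct=max(cv2.findContours(m,cv2.RETR_EXTERNAL,cv2.CHAIN_APPROX_NONE)[0],key=len)[:,0]
        p=q[ct[:,1],ct[:,0],:2]
        r=least_squares(lambda a:np.hypot(p[:,0]-a[0],p[:,1]-a[1])-a[2],[x,y,.07],loss='soft_l1',f_scale=.002)
        print(n,name,r.x.round(4),len(p))
    fit('pan',.541,.06,.108,.128)
    fit('loaded',.59,.295,.07,.1)
    m=(q[...,2]>.128)&(q[...,2]<.145)&(np.abs(q[...,0]-.565)<.08)&(np.abs(q[...,1]-.18)<.06)
    print('dial',m.sum(),np.round([q[m].min(0),q[m].max(0)],3).tolist() if m.any() else '')
delta([.455,-.3325,.2],78)
E
```

```text
top pan [0.5413 0.0651 0.0693] 170
top loaded [0.6008 0.2926 0.0671] 261
dial 56 [[0.542, 0.156, 0.129], [0.563, 0.213, 0.141]]
side pan [0.5418 0.0631 0.0691] 146
side loaded [0.6152 0.2859 0.0543] 92
dial 41 [[0.543, 0.154, 0.128], [0.639, 0.24, 0.137]]
t 1.0 tcp [0.161  0.4734 0.2533] F [ 0.22  0.78 -0.25] w 1.001
shift units [-10.76 -13.37   1.07] turn units [ 0.    0.   -1.13]
```

```bash
python3 -m jog '[[[0,0,-0.2,-0.44,-0.54,0,0],[0,0,-0.2,-0.44,-0.54,0,0],[0,0,-0.25,-0.44,-0.54,0,0],[0,0,0,-0.44,-0.54,0,0],[0,0,0,-0.44,-0.54,0,0],[0,0,0,-0.44,-0.54,0,0],[0,0,0,-0.44,-0.54,0,0],[0,0,0,-0.44,-0.54,0,0],[0,0,0,-0.44,-0.54,0,0],[0,0,0,-0.44,-0.54,0,0],[0,0,0,-0.44,-0.54,0,0],[0,0,0,-0.44,-0.54,0,0]]]' 25
python3 -c "
from h import *
delta([.455,-.3325,.15],75.3)"
```

```text
t: 2.2
eef_pos: [0.3331, 0.0799, 0.2533]
tool_rot: [[-0.969, 0.246, 0.004], [0.246, 0.969, 0.002], [-0.003, 0.003, -1.0]]
wrist_force: [0.5, 0.6, -0.2]
width: 0.999
t 2.2 tcp [0.3331 0.0799 0.2533] F [ 0.54  0.62 -0.24] w 0.999
shift units [-4.39 -7.4   2.06] turn units [0.03 0.03 0.07]
```

```bash
python3 -m jog '[[[0,0,0.07,-0.4,-0.67,0.1,0],[0,0,0,-0.4,-0.67,0.2,0],[0,0,0,-0.4,-0.67,0.2,0],[0,0,0,-0.4,-0.67,0.2,0],[0,0,0,-0.4,-0.67,0.2,0],[0,0,0,-0.4,-0.67,0.2,0],[0,0,0,-0.4,-0.67,0.2,0],[0,0,0,-0.4,-0.67,0.2,0],[0,0,0,-0.4,-0.67,0.2,0],[0,0,0,-0.4,-0.67,0.2,0],[0,0,0,-0.4,-0.67,0.1,0],[0,0,0,0,0,0,0]]]'
python3 -c "
from h import *
delta([.455,-.3325,.1],75.3)"
```

```text
t: 3.4
eef_pos: [0.4565, -0.355, 0.1497]
tool_rot: [[-0.966, 0.258, 0.01], [0.258, 0.966, 0.002], [-0.009, 0.005, -1.0]]
wrist_force: [-0.9, 1.4, 0.0]
width: 1.0
t 3.4 tcp [ 0.4565 -0.355   0.1497] F [-0.95  1.36  0.02] w 1.0
shift units [0.15 0.42 0.99] turn units [ 0.04  0.09 -0.05]
```

```bash
python3 -m jog '[[[0.04,0.09,-0.05,0.15,0.42,0.3,0],[0,0,0,0,0,0.3,0],[0,0,0,0,0,0.3,0],[0,0,0,0,0,0,0],[0,0,0,0,0,0,0]]]'
python3 -c "
from h import *
delta([.455,-.3325,.028],75.3)
c=camera('side');save(c,'side1.png')"
```

```text
t: 3.9
eef_pos: [0.4545, -0.3322, 0.1033]
tool_rot: [[-0.967, 0.255, -0.001], [0.255, 0.967, 0.001], [0.001, 0.001, -1.0]]
wrist_force: [0.6, 0.3, 0.5]
width: 1.002
t 3.9 tcp [ 0.4545 -0.3322  0.1033] F [0.58 0.28 0.52] w 1.002
shift units [-0.01 -0.01  1.51] turn units [ 0.01 -0.01 -0.01]
```

View pics/side1.png

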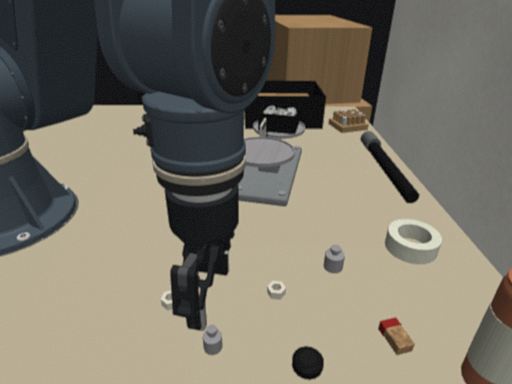

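The open gripper is now straight above the small weight at (212,340), with the nearer finger at about (190,300). I'll go down and grip it.

```bash
python3 -m jog '[[[0,0,0,0,0,0.4,0],[0,0,0,0,0,0.4,0],[0,0,0,0,0,0.4,0],[0,0,0,0,0,0.3,0],[0,0,0,0,0,0,0],[0,0,0,0,0,0,0]]]'
python3 -c "
from h import *
delta([.455,-.3325,.028],75.3)
c=camera('side');save(c,'side2.png')"
```

```text
t: 4.55
eef_pos: [0.4577, -0.3342, 0.0324]
tool_rot: [[-0.967, 0.255, 0.007], [0.255, 0.967, -0.004], [-0.008, -0.003, -1.0]]
wrist_force: [0.4, -0.5, 0.3]
width: 1.003
t 4.55 tcp [ 0.4577 -0.3342  0.0324] F [ 0.41 -0.52  0.29] w 1.003
shift units [0.06 0.02 0.09] turn units [-0.02  0.07 -0.01]
```

View pics/side2.png

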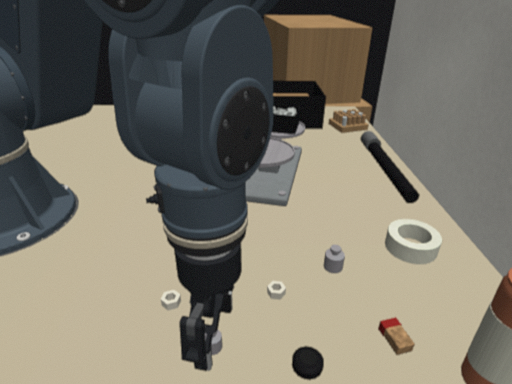

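The near finger's tip is at about (203,360), in front of the weight at (214,342). That fits the 75° yaw.

```bash
python3 -m jog '[[[-0.02,0.07,-0.01,0.06,0.02,0.08,0],[0,0,0,0,0,0,0.3],[0,0,0,0,0,0,0.6],[0,0,0,0,0,0,0.8],[0,0,0,0,0,0,1],[0,0,0,0,0,0,1],[0,0,0,0,0,0,1],[0,0,0,0,0,0,1]]]' 30
python3 -c "
from h import *
delta([.455,-.3325,.028],75.3)
c=camera('side');save(c,'side3.png')"
```

```text
t: 5.4
eef_pos: [0.4563, -0.3333, 0.0313]
tool_rot: [[-0.967, 0.254, 0.003], [0.254, 0.967, -0.003], [-0.004, -0.002, -1.0]]
wrist_force: [-0.6, -0.5, 0.1]
width: 0.285
t 5.4 tcp [ 0.4563 -0.3333  0.0313] F [-0.61 -0.53  0.09] w 0.285
shift units [0.03 0.01 0.07] turn units [-0.02  0.03  0.  ]
```

View pics/side3.png

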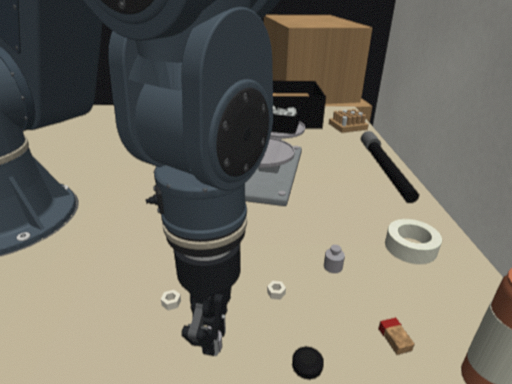

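The opening of 0.285 is 24 mm, so the body of the small weight is held. Lifting.

```bash
python3 -m jog '[[[0,0,0,0,0,0,1],[0,0,0,0,0,-0.2,1],[0,0,0,0,0,-0.4,1],[0,0,0,0,0,-0.5,1],[0,0,0,0,0,-0.5,1],[0,0,0,0,0,-0.5,1],[0,0,0,0,0,-0.5,1],[0,0,0,0,0,-0.5,1],[0,0,0,0,0,-0.4,1],[0,0,0,0,0,-0.2,1],[0,0,0,0,0,0,1]]]'
python3 -c "
from h import *
delta([.575,.055,.21],75.3)"
```

```text
t: 6.55
eef_pos: [0.4545, -0.3319, 0.2286]
tool_rot: [[-0.967, 0.254, 0.003], [0.254, 0.967, -0.003], [-0.004, -0.002, -1.0]]
wrist_force: [0.4, -0.5, -0.3]
width: 0.285
t 6.55 tcp [ 0.4545 -0.3319  0.2286] F [ 0.43 -0.49 -0.32] w 0.285
shift units [-0.37  8.1   0.36] turn units [-0.02  0.03 -0.  ]
```

```bash
python3 -m jog '[[[0,0,0,0,0.2,0,1],[0,0,0,0,0.4,0,1],[0,0,0,0,0.6,0,1],[0,0,0,0,0.8,0,1],[0,0,0,0,0.9,0,1],[0,0,0,0,0.9,0,1],[0,0,0,-0.1,0.9,0,1],[0,0,0,-0.1,0.9,0,1],[0,0,0,-0.1,0.8,0,1],[0,0,0,0,0.6,0,1],[0,0,0,0,0.3,0,1],[0,0,0,0,0.1,0,1]]]'
python3 -c "
from h import *
delta([.575,.055,.165],75.3)
c=camera('side');save(c,'side4.png')"
```

```text
t: 7.75
eef_pos: [0.5595, 0.0435, 0.2137]
tool_rot: [[-0.967, 0.255, -0.016], [0.255, 0.967, 0.002], [0.016, -0.002, -1.0]]
wrist_force: [-0.3, -0.7, -1.2]
width: 0.287
t 7.75 tcp [0.5595 0.0435 0.2137] F [-0.29 -0.68 -1.25] w 0.287
shift units [-0.26  0.3   0.97] turn units [-0.02 -0.15 -0.01]
```

View pics/side4.png

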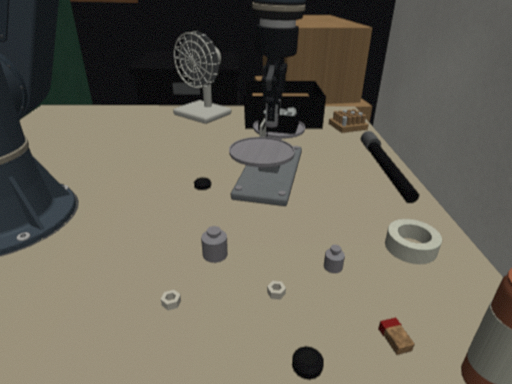

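The gripper is over the right of the pan, with its tips at about (272,115) and the small weight held and lifted off the bench. I'll line it up and lower it.

```bash
python3 -m jog '[[[-0.02,-0.15,0,-0.26,0.3,0.2,1],[0,0,0,0,0,0.3,1],[0,0,0,0,0,0.2,1],[0,0,0,0,0,0.1,1],[0,0,0,0,0,0,1],[0,0,0,0,0,0,1]]]'
python3 -c "
from h import *
delta([.575,.055,.15],75.3)
c=camera('side');save(c,'side5.png')
c=camera('top');save(c,'top5.png')
import cv2
a=cv2.imread('pics/side5.png')[60:210,180:360];cv2.imwrite('pics/side5c.png',cv2.resize(a,None,fx=4,fy=4))"
```

```text
t: 8.4
eef_pos: [0.5737, 0.0518, 0.1704]
tool_rot: [[-0.966, 0.258, -0.003], [0.258, 0.966, -0.001], [0.003, -0.001, -1.0]]
wrist_force: [0.5, 0.6, -0.1]
width: 0.288
t 8.4 tcp [0.5737 0.0518 0.1704] F [ 0.54  0.57 -0.15] w 0.288
shift units [-0.01  0.07  0.41] turn units [-0.01 -0.03 -0.04]
```

View pics/side5c.png

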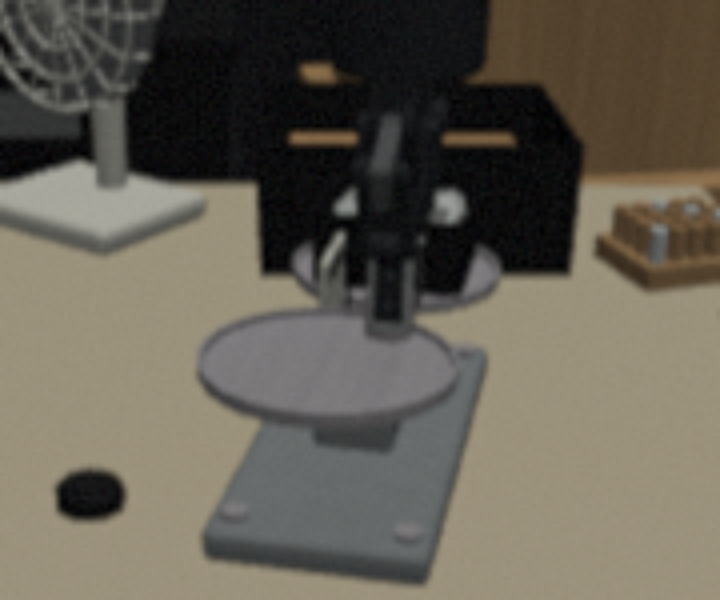

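The small weight shows behind the near finger at about (390,300) in the crop, above the right-rear part of the pan. I'll lower it slowly and watch the force.

```bash
python3 -m jog '[[[0,-0.03,0,0,0.05,0.1,1],[0,0,0,0,0,0.1,1],[0,0,0,0,0,0.1,1],[0,0,0,0,0,0.06,1],[0,0,0,0,0,0,1],[0,0,0,0,0,0,1]]]'; python3 -m jog '[[[0,0,0,0,0,0.03,1],[0,0,0,0,0,0,1]]]'
```

```text
t: 9.1
eef_pos: [0.575, 0.0546, 0.1517]
tool_rot: [[-0.966, 0.258, 0.002], [0.258, 0.966, -0.001], [-0.002, -0.001, -1.0]]
wrist_force: [-0.7, -0.3, -0.5]
width: 0.289
t: 9.3
eef_pos: [0.5751, 0.0546, 0.1502]
tool_rot: [[-0.966, 0.258, 0.002], [0.258, 0.966, -0.001], [-0.002, -0.001, -1.0]]
wrist_force: [0.5, 0.1, -0.6]
width: 0.283
```

```bash
for i in 1 ; do python3 -m jog '[[[0,0,0,0,0,0.03,1],[0,0,0,0,0,0,1]]]';  python3 -m jog '[[[0,0,0,0,0,0.02,1],[0,0,0,0,0,0,1]]]'; done
```

```text
t: 9.5
eef_pos: [0.5752, 0.0546, 0.1488]
tool_rot: [[-0.966, 0.258, 0.002], [0.258, 0.966, -0.001], [-0.003, -0.001, -1.0]]
wrist_force: [0.5, 0.2, -1.8]
width: 0.284
t: 9.7
eef_pos: [0.5754, 0.0546, 0.148]
tool_rot: [[-0.966, 0.258, 0.003], [0.258, 0.966, -0.001], [-0.003, -0.001, -1.0]]
wrist_force: [-1.4, -1.3, 0.7]
width: 0.283
```

```bash
python3 -m jog '[[[0,0,0,0,0,0.02,1],[0,0,0,0,0,0,1]]]';  python3 -m jog '[[[0,0,0,0,0,0.02,1],[0,0,0,0,0,0,1]]]'
python3 -c "
from h import *
c=camera('side');save(c,'side6.png')
a=cv2.imread('pics/side6.png')[90:190,210:330];cv2.imwrite('pics/side6c.png',cv2.resize(a,None,fx=6,fy=6,interpolation=cv2.INTER_CUBIC))"
```

```text
t: 9.9
eef_pos: [0.5755, 0.0546, 0.1475]
tool_rot: [[-0.966, 0.258, 0.004], [0.258, 0.966, -0.001], [-0.004, -0.0, -1.0]]
wrist_force: [-1.6, -0.5, 5.0]
width: 0.29
t: 10.1
eef_pos: [0.5754, 0.0545, 0.1466]
tool_rot: [[-0.966, 0.258, 0.004], [0.258, 0.966, -0.002], [-0.004, -0.001, -1.0]]
wrist_force: [-2.0, -1.1, 4.2]
width: 0.288
```

View pics/side6c.png

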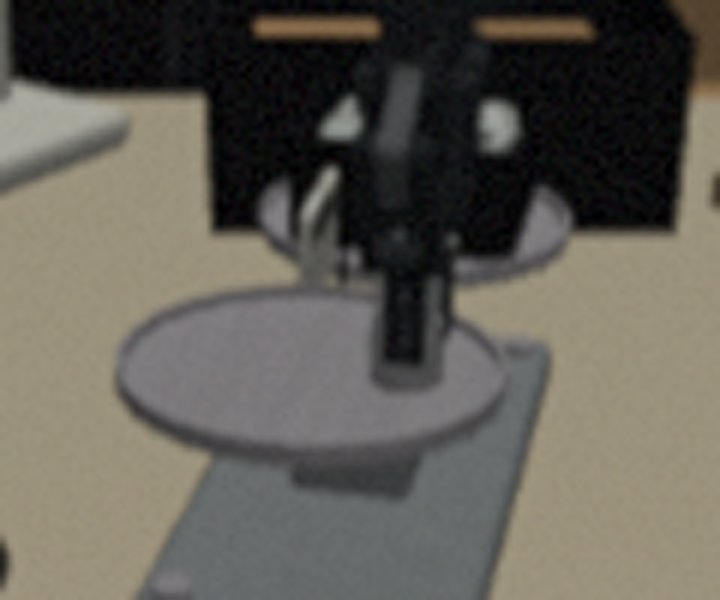

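Contact: about 5 N on the wrist, and the weight stands on the plate at about (408,375) in the crop. I'll open in small steps.

```bash
python3 -m jog '[[[0,0,0,0,0,-0.01,0.75],[0,0,0,0,0,0,0.68],[0,0,0,0,0,0,0.65],[0,0,0,0,0,0,0.6],[0,0,0,0,0,0,0.5],[0,0,0,0,0,0,0.4],[0,0,0,0,0,0,0.4]]]' 20
python3 -c "
from h import *
c=camera('side');save(c,'side7.png')
a=cv2.imread('pics/side7.png')[90:190,210:330];cv2.imwrite('pics/side7c.png',cv2.resize(a,None,fx=6,fy=6,interpolation=cv2.INTER_CUBIC))"
```

```text
t: 10.85
eef_pos: [0.5756, 0.0547, 0.1466]
tool_rot: [[-0.966, 0.258, 0.003], [0.258, 0.966, -0.001], [-0.004, -0.0, -1.0]]
wrist_force: [0.1, -0.3, -0.1]
width: 0.601
```

View pics/side7c.png

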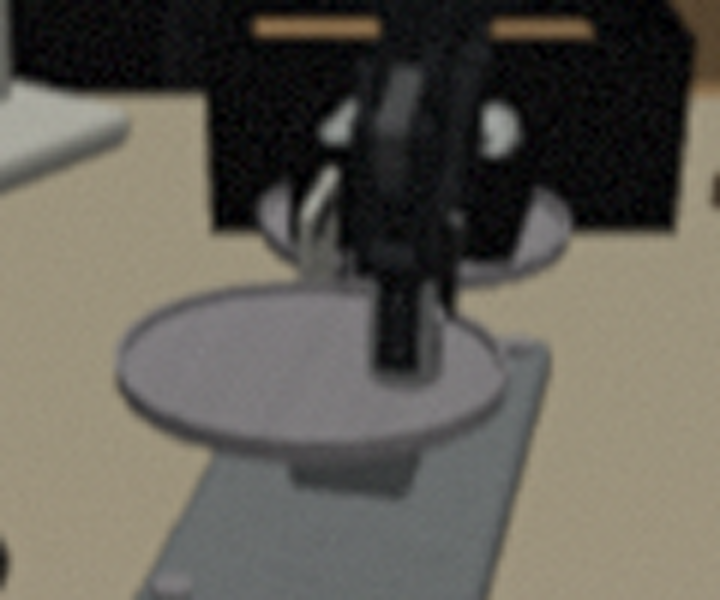

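The weight is still upright at about (405,375) with the fingers clear of it. I'll retreat straight up and head for the large weight.

```bash
python3 -m jog '[[[0,0,0,0,0,-0.1,0.4],[0,0,0,0,0,-0.3,0.4],[0,0,0,0,0,-0.5,0.3],[0,0,0,0,0,-0.5,0.2],[0,0,0,0,0,-0.3,0],[0,0,0,0,0,-0.1,0],[0,0,0,0,0,0,0]]]'
python3 -c "
from h import *
delta([.448,-.1365,.15],75.3)
for n in ('side','top'):
  c=camera(n);save(c,n+'8.png')
  q=cloud(c)
  m=(np.hypot(q[...,0]-.575,q[...,1]-.055)<.03)&(q[...,2]>.145)&(q[...,2]<.17);p=q[m]
  if len(p)>2: print(n,len(p),p.mean(0),p.max(0))
a=cv2.imread('pics/side8.png')[90:190,210:330];cv2.imwrite('pics/side8c.png',cv2.resize(a,None,fx=6,fy=6,interpolation=cv2.INTER_CUBIC))"
```

```text
t: 11.6
eef_pos: [0.5747, 0.0547, 0.2412]
tool_rot: [[-0.966, 0.258, 0.003], [0.258, 0.966, -0.001], [-0.003, -0.0, -1.0]]
wrist_force: [-0.9, 0.3, -0.5]
width: 1.004
t 11.6 tcp [0.5747 0.0547 0.2412] F [-0.88  0.34 -0.55] w 1.004
shift units [ 1.47 -4.35  1.82] turn units [-0.    0.03 -0.04]
side 36 [0.57458068 0.05088262 0.15096815] [0.5814138  0.05932188 0.1547083 ]
top 15 [0.5702507  0.0565005  0.15482203] [0.57368513 0.06112545 0.1584436 ]
```

View pics/side8c.png

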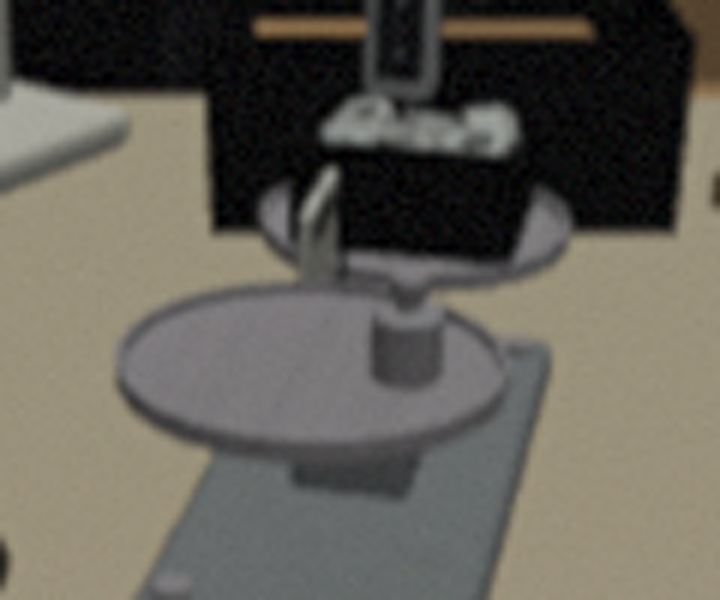

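The small weight stands upright on the plate at crop (408,345), about (0.574, 0.054) in the world. Next is the large weight.

```bash
python3 -m jog '[[[0,0,0,0.05,-0.2,0,0],[0,0,0,0.12,-0.4,0,0],[0,0,0,0.2,-0.6,0,0],[0,0,0,0.25,-0.7,0,0],[0,0,0,0.25,-0.7,0.1,0],[0,0,0,0.25,-0.7,0.3,0],[0,0,0,0.2,-0.5,0.4,0],[0,0,0,0.1,-0.3,0.4,0],[0,0,0,0,-0.1,0.4,0],[0,0,0,0,0,0.2,0],[0,0,0,0,0,0,0],[0,0,0,0,0,0,0]]]'
python3 -c "
from h import *
delta([.448,-.1365,.08],75.3)"
```

```text
t: 12.9
eef_pos: [0.4371, -0.1394, 0.1396]
tool_rot: [[-0.966, 0.259, -0.01], [0.259, 0.966, -0.001], [0.01, -0.004, -1.0]]
wrist_force: [0.2, -0.1, -0.9]
width: 0.996
t 12.9 tcp [ 0.4371 -0.1394  0.1396] F [ 0.22 -0.12 -0.86] w 0.996
shift units [-0.21  0.12  1.19] turn units [-0.03 -0.09 -0.05]
```

```bash
python3 -m jog '[[[-0.03,-0.09,-0.05,-0.21,0.12,0.3,0],[0,0,0,0,0,0.4,0],[0,0,0,0,0,0.3,0],[0,0,0,0,0,0.1,0],[0,0,0,0,0,0,0],[0,0,0,0,0,0,0]]]'
python3 -c "
from h import *
delta([.448,-.1365,.036],75.3)
c=camera('side');save(c,'side9.png')
a=cv2.imread('pics/side9.png')[150:290,130:310];cv2.imwrite('pics/side9c.png',cv2.resize(a,None,fx=4,fy=4,interpolation=cv2.INTER_CUBIC))"
```

```text
t: 13.5
eef_pos: [0.4534, -0.135, 0.0877]
tool_rot: [[-0.968, 0.249, 0.007], [0.249, 0.968, -0.002], [-0.007, -0.0, -1.0]]
wrist_force: [0.6, 0.2, 0.3]
width: 1.0
t 13.5 tcp [ 0.4534 -0.135   0.0877] F [0.61 0.21 0.29] w 1.0
shift units [ 0.1  -0.05  1.03] turn units [-0.    0.07  0.04]
```

View pics/side9c.png

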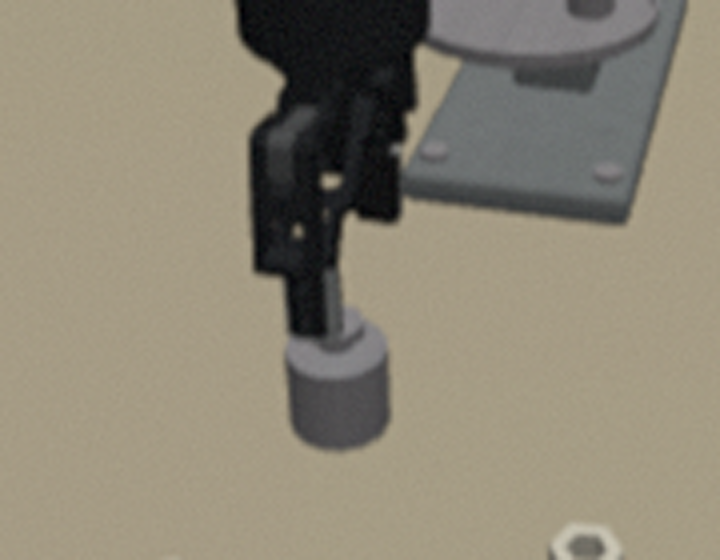

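The fingers are above and on either side of the large weight, whose knob is at crop (335,335). I'll correct by 5 mm and descend.

```bash
python3 -m jog '[[[0,0.07,0.04,0.1,-0.04,0,0],[0,0,0,0,0,0.2,0],[0,0,0,0,0,0.3,0],[0,0,0,0,0,0.3,0],[0,0,0,0,0,0.15,0],[0,0,0,0,0,0,0],[0,0,0,0,0,0,0]]]'
python3 -c "
from h import *
delta([.448,-.1365,.036],75.3)"
```

```text
t: 14.25
eef_pos: [0.4486, -0.1365, 0.0394]
tool_rot: [[-0.967, 0.254, 0.002], [0.254, 0.967, -0.001], [-0.003, -0.0, -1.0]]
wrist_force: [0.5, -0.1, 0.6]
width: 0.998
t 14.25 tcp [ 0.4486 -0.1365  0.0394] F [ 0.46 -0.1   0.57] w 0.998
shift units [ 0.01 -0.    0.07] turn units [-0.    0.03 -0.01]
```

```bash
python3 -m jog '[[[0,0.03,0,0.01,0,0.07,0],[0,0,0,0,0,0,0.2],[0,0,0,0,0,0,0.4],[0,0,0,0,0,0,0.6],[0,0,0,0,0,0,0.8],[0,0,0,0,0,0,0.8],[0,0,0,0,0,0,0.8]]]' 50
python3 -c "
from h import *
delta([.448,-.1365,.036],75.3)
c=camera('side');save(c,'side10.png')
a=cv2.imread('pics/side10.png')[150:290,130:310];cv2.imwrite('pics/side10c.png',cv2.resize(a,None,fx=4,fy=4,interpolation=cv2.INTER_CUBIC))"
```

```text
t: 14.95
eef_pos: [0.449, -0.1367, 0.0373]
tool_rot: [[-0.967, 0.254, 0.001], [0.254, 0.967, -0.001], [-0.002, -0.001, -1.0]]
wrist_force: [0.6, -0.2, -1.9]
width: 0.518
t 14.95 tcp [ 0.449  -0.1367  0.0373] F [ 0.6  -0.24 -1.87] w 0.518
shift units [ 0.02 -0.    0.03] turn units [-0.01  0.01 -0.01]
```

View pics/side10c.png

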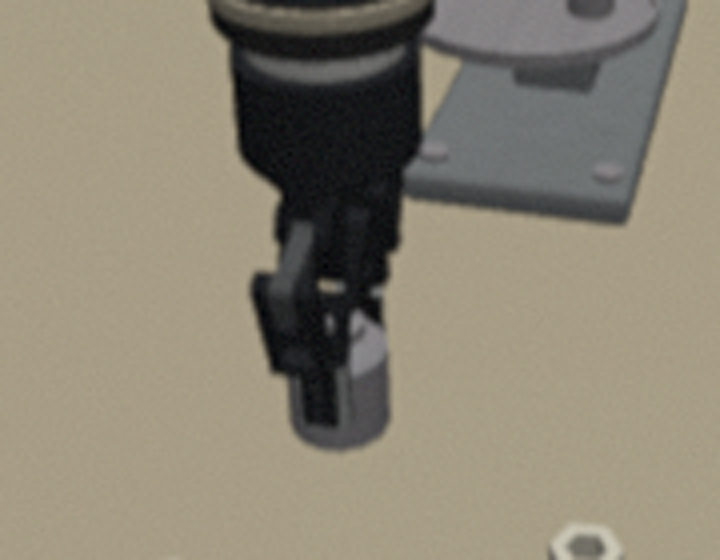

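The grip is good: opening 0.518 is 44 mm, and the near pad is on the body at crop (320,395). Lifting.

```bash
python3 -m jog '[[[0,0,0,0,0,0,1],[0,0,0,0,0,-0.15,1],[0,0,0,0,0,-0.3,1],[0,0,0,0,0,-0.5,1],[0,0,0,0,0,-0.5,1],[0,0,0,0,0,-0.5,1],[0,0,0,0,0,-0.5,1],[0,0,0,0,0,-0.5,1],[0,0,0,0,0,-0.4,1],[0,0,0,0,0,-0.2,1],[0,0,0,0,0,0,1],[0,0,0,0,0,0,1]]]'
python3 -c "
from h import *
delta([.517,.070,.215],75.3)"
```

```text
t: 16.2
eef_pos: [0.4459, -0.1355, 0.2232]
tool_rot: [[-0.967, 0.254, -0.004], [0.254, 0.967, 0.001], [0.004, -0.0, -1.0]]
wrist_force: [-0.5, -0.6, -4.9]
width: 0.52
t 16.2 tcp [ 0.4459 -0.1355  0.2232] F [-0.47 -0.62 -4.92] w 0.52
shift units [-0.33  4.34  0.16] turn units [-0.   -0.03 -0.01]
```

```bash
python3 -m jog '[[[0,0,0,0,0.2,0,1],[0,0,0,0,0.4,0,1],[0,0,0,0,0.5,0,1],[0,0,0,-0.05,0.6,0,1],[0,0,0,-0.05,0.6,0,1],[0,0,0,-0.05,0.6,0,1],[0,0,0,-0.05,0.5,0,1],[0,0,0,0,0.4,0,1],[0,0,0,0,0.2,0,1],[0,0,0,0,0.1,0,1],[0,0,0,0,0,0,1],[0,0,0,0,0,0,1]]]'
python3 -c "
from h import *
delta([.517,.070,.175],75.3)
c=camera('side');save(c,'side11.png')
a=cv2.imread('pics/side11.png')[70:190,190:340];cv2.imwrite('pics/side11c.png',cv2.resize(a,None,fx=5,fy=5,interpolation=cv2.INTER_CUBIC))"
```

```text
t: 17.4
eef_pos: [0.5045, 0.0723, 0.2115]
tool_rot: [[-0.967, 0.255, -0.021], [0.255, 0.967, 0.001], [0.021, -0.004, -1.0]]
wrist_force: [-0.3, 0.6, -5.4]
width: 0.52
t 17.4 tcp [0.5045 0.0723 0.2115] F [-0.32  0.62 -5.44] w 0.52
shift units [-0.27  0.02  0.72] turn units [-0.04 -0.2  -0.02]
```

View pics/side11c.png

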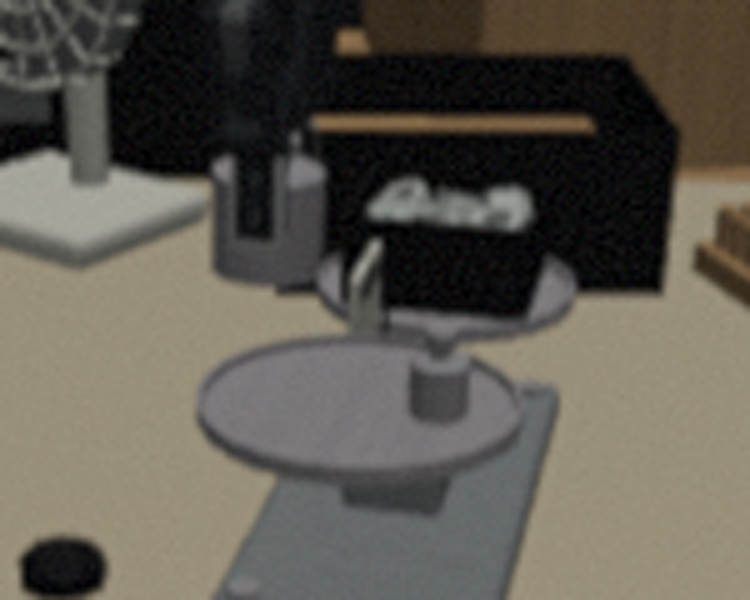

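The large weight hangs upright at crop (270,215), above the left of the pan, and the small weight still stands at (440,380). I'll correct the lateral error and tilt, then lower.

```bash
python3 -m jog '[[[-0.04,-0.2,-0.02,-0.25,0.02,0.1,1],[0,0,0,0,0,0.2,1],[0,0,0,0,0,0.2,1],[0,0,0,0,0,0.1,1],[0,0,0,0,0,0,1],[0,0,0,0,0,0,1]]]'
python3 -c "
from h import *
delta([.517,.070,.156],75.3)"
```

```text
t: 18.05
eef_pos: [0.5151, 0.0673, 0.179]
tool_rot: [[-0.966, 0.257, -0.002], [0.257, 0.966, -0.0], [0.002, -0.001, -1.0]]
wrist_force: [0.3, -0.3, -5.1]
width: 0.514
t 18.05 tcp [0.5151 0.0673 0.179 ] F [ 0.25 -0.34 -5.13] w 0.514
shift units [-0.02  0.06  0.46] turn units [-0.01 -0.02 -0.04]
```

```bash
python3 -m jog '[[[0,0,0,-0.02,0.05,0.1,1],[0,0,0,0,0,0.12,1],[0,0,0,0,0,0.12,1],[0,0,0,0,0,0.06,1],[0,0,0,0,0,0,1],[0,0,0,0,0,0,1]]]';python3 -m jog '[[[0,0,0,0,0,0.03,1],[0,0,0,0,0,0,1]]]';python3 -m jog '[[[0,0,0,0,0,0.03,1],[0,0,0,0,0,0,1]]]'
```

```text
t: 18.65
eef_pos: [0.5168, 0.0699, 0.1575]
tool_rot: [[-0.966, 0.257, -0.002], [0.257, 0.966, -0.0], [0.002, -0.0, -1.0]]
wrist_force: [0.4, -0.1, -4.8]
width: 0.516
t: 18.85
eef_pos: [0.517, 0.07, 0.1562]
tool_rot: [[-0.966, 0.257, -0.001], [0.257, 0.966, 0.0], [0.001, -0.0, -1.0]]
wrist_force: [0.3, -0.3, -4.3]
width: 0.523
t: 19.05
eef_pos: [0.5171, 0.0699, 0.1548]
tool_rot: [[-0.966, 0.257, -0.001], [0.257, 0.966, 0.0], [0.001, -0.0, -1.0]]
wrist_force: [-0.8, 0.8, -4.5]
width: 0.522
```

```bash
python3 -m jog '[[[0,0,0,0,0,0.03,1],[0,0,0,0,0,0.03,1],[0,0,0,0,0,0.03,1],[0,0,0,0,0,0,1]]]';python3 -m jog '[[[0,0,0,0,0,0.04,1],[0,0,0,0,0,0.04,1],[0,0,0,0,0,0.03,1],[0,0,0,0,0,0,1]]]';python3 -m jog '[[[0,0,0,0,0,0.04,1],[0,0,0,0,0,0.04,1],[0,0,0,0,0,0.03,1],[0,0,0,0,0,0,1]]]'
python3 -c "
from h import *
c=camera('side');save(c,'side12.png')
a=cv2.imread('pics/side12.png')[70:190,190:340];cv2.imwrite('pics/side12c.png',cv2.resize(a,None,fx=5,fy=5,interpolation=cv2.INTER_CUBIC))
q=cloud(c);m=(np.hypot(q[...,0]-.56,q[...,1]-.02)<.015);print(np.nanmedian(q[m],0))"
```

```text
t: 19.45
eef_pos: [0.5173, 0.0697, 0.1506]
tool_rot: [[-0.966, 0.257, 0.0], [0.257, 0.966, -0.0], [-0.0, -0.0, -1.0]]
wrist_force: [-2.1, -0.7, -0.2]
width: 0.518
t: 19.85
eef_pos: [0.5174, 0.0694, 0.1448]
tool_rot: [[-0.966, 0.257, 0.001], [0.257, 0.966, -0.001], [-0.001, -0.001, -1.0]]
wrist_force: [-1.2, -1.2, 0.4]
width: 0.522
t: 20.25
eef_pos: [0.5175, 0.0693, 0.1388]
tool_rot: [[-0.966, 0.258, 0.001], [0.258, 0.966, -0.001], [-0.001, -0.001, -1.0]]
wrist_force: [-1.3, -1.4, -1.0]
width: 0.518
[0.56060666 0.02618603 0.01751181]
```

View pics/side12c.png

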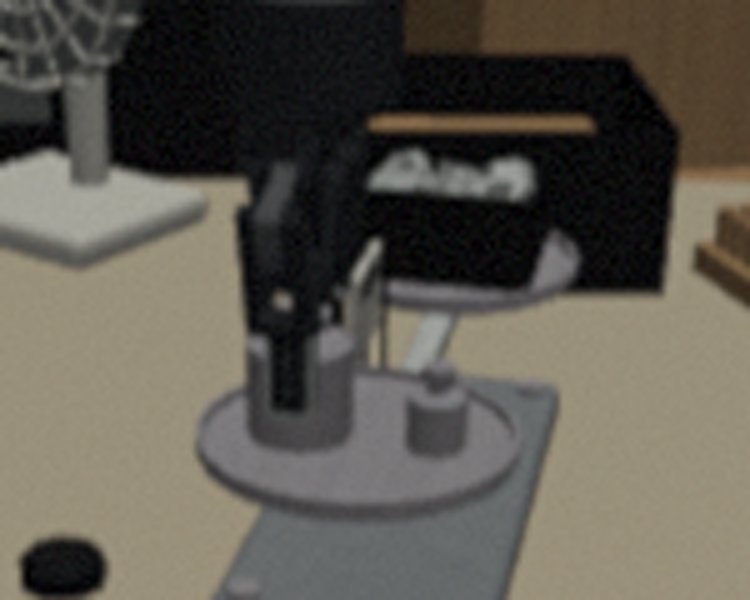

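The pan has followed the weight down. The large weight stands on it at crop (300,390), the small one at (437,415), and the vertical force is near zero. I'll release in small steps.

```bash
python3 -m jog '[[[0,0,0,0,0,0,0.49],[0,0,0,0,0,0,0.47],[0,0,0,0,0,0,0.45],[0,0,0,0,0,0,0.42],[0,0,0,0,0,0,0.36],[0,0,0,0,0,0,0.3],[0,0,0,0,0,0,0.25],[0,0,0,0,0,0,0.25]]]' 20
python3 -c "
from h import *
c=camera('side');save(c,'side13.png')
a=cv2.imread('pics/side13.png')[70:190,190:340];cv2.imwrite('pics/side13c.png',cv2.resize(a,None,fx=5,fy=5,interpolation=cv2.INTER_CUBIC))"
```

```text
t: 21.1
eef_pos: [0.5183, 0.0701, 0.1395]
tool_rot: [[-0.966, 0.257, 0.002], [0.257, 0.966, 0.0], [-0.002, 0.001, -1.0]]
wrist_force: [0.2, -0.0, 0.5]
width: 0.751
```

View pics/side13c.png

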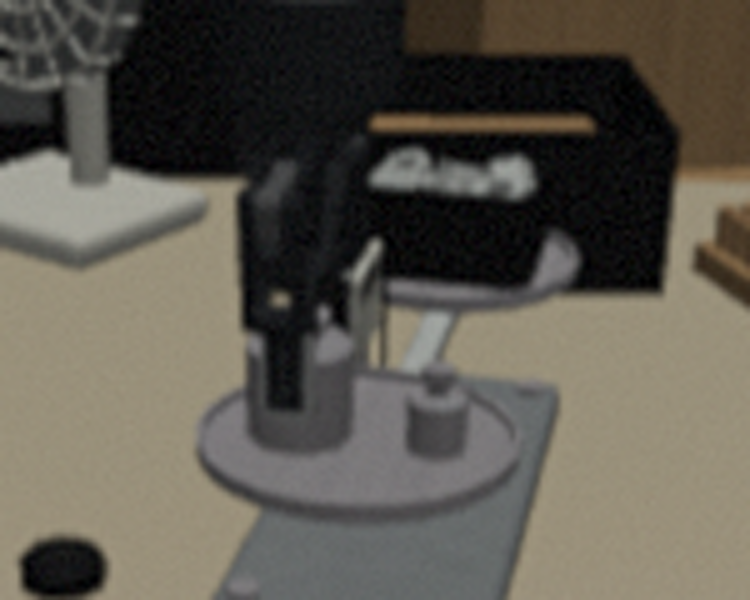

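Both weights stand upright, with the large one at crop (300,390) and the small one at (437,415). The fingers are open and I see no swing, so I'll retreat straight up.

```bash
python3 -m jog '[[[0,0,0,0,0,-0.1,0.25],[0,0,0,0,0,-0.25,0.25],[0,0,0,0,0,-0.4,0.25],[0,0,0,0,0,-0.5,0.25],[0,0,0,0,0,-0.5,0.25],[0,0,0,0,0,-0.5,0.25],[0,0,0,0,0,-0.3,0.25],[0,0,0,0,0,-0.1,0.25],[0,0,0,0,0,0,0.25],[0,0,0,0,0,0,0.25]]]'; python3 -m jog '[[[0,0,0,0,0,0,0.25],[0,0,0,0,0,0,0.25],[0,0,0,0,0,0,0.25],[0,0,0,0,0,0,0.25],[0,0,0,0,0,0,0.25],[0,0,0,0,0,0,0.25],[0,0,0,0,0,0,0.25],[0,0,0,0,0,0,0.25],[0,0,0,0,0,0,0.25],[0,0,0,0,0,0,0.25]]]'
cat > chk.py <<'E'
from h import *
import sys
c=camera('side');save(c,sys.argv[1]);q=cloud(c)
def pz(x,y,r,lo,hi):
    m=(np.hypot(q[...,0]-x,q[...,1]-y)<r)&(q[...,2]>lo)&(q[...,2]<hi);p=q[m];return len(p),np.round(np.median(p,0),4) if len(p) else None, np.round(p.max(0),4) if len(p) else None
print('plate near',pz(.535,.018,.014,.07,.14));print('loaded',pz(.64,.28,.02,.06,.14))
print('L knob',pz(.517,.07,.025,.147,.17));print('S knob',pz(.575,.055,.02,.128,.15))
a=cv2.imread('pics/'+sys.argv[1])[70:190,190:340];cv2.imwrite('pics/c'+sys.argv[1],cv2.resize(a,None,fx=5,fy=5,interpolation=cv2.INTER_CUBIC))
E
python3 chk.py s14.png; python3 -m jog '[[[0,0,0,0,0,0,0.25],[0,0,0,0,0,0,0.25],[0,0,0,0,0,0,0.25],[0,0,0,0,0,0,0.25]]]'; python3 chk.py s15.png
```

```text
t: 22.15
eef_pos: [0.517, 0.0699, 0.2786]
tool_rot: [[-0.966, 0.257, 0.002], [0.257, 0.966, 0.0], [-0.002, 0.001, -1.0]]
wrist_force: [0.3, -0.6, 0.5]
width: 0.751
t: 23.15
eef_pos: [0.516, 0.0697, 0.2759]
tool_rot: [[-0.966, 0.257, -0.002], [0.257, 0.966, -0.0], [0.002, -0.001, -1.0]]
wrist_force: [-0.4, 0.3, -0.4]
width: 0.754
plate near (65, array([0.5348, 0.0176, 0.0989]), array([0.5472, 0.0312, 0.1001]))
loaded (40, array([0.6488, 0.2825, 0.1147]), array([0.6577, 0.2942, 0.1398]))
L knob (76, array([0.516 , 0.0629, 0.1541]), array([0.5278, 0.0797, 0.1561]))
S knob (35, array([0.5736, 0.0495, 0.135 ]), array([0.5801, 0.0577, 0.1377]))
t: 23.6
eef_pos: [0.516, 0.0697, 0.2759]
tool_rot: [[-0.966, 0.257, -0.002], [0.257, 0.966, -0.0], [0.002, -0.001, -1.0]]
wrist_force: [-0.3, -0.2, 0.1]
width: 0.75
plate near (64, array([0.5346, 0.0183, 0.099 ]), array([0.5473, 0.03  , 0.1001]))
loaded (42, array([0.6486, 0.2801, 0.1152]), array([0.6584, 0.2942, 0.1398]))
L knob (77, array([0.5167, 0.0623, 0.1542]), array([0.5277, 0.0816, 0.1556]))
S knob (34, array([0.5742, 0.0491, 0.1347]), array([0.5799, 0.0576, 0.1368]))
```

View pics/cs15.png

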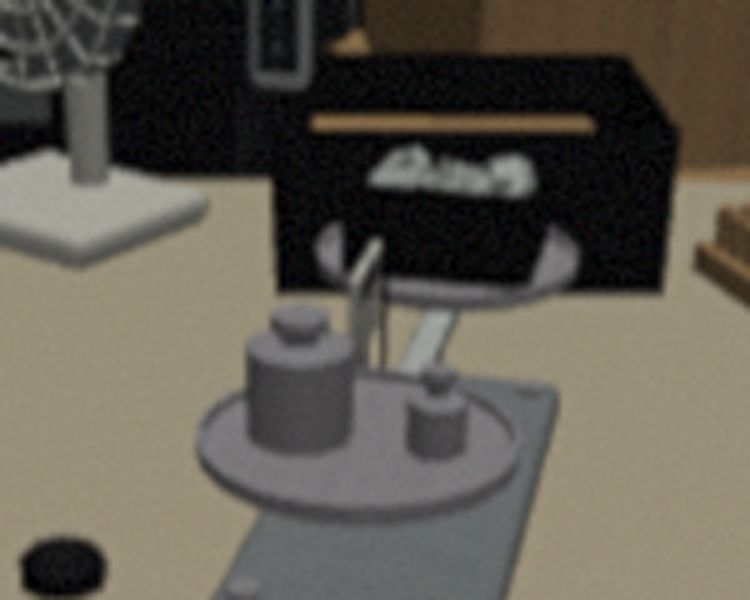

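Both weights stand upright, large at crop (300,380) and small at (437,415). The plate reads 0.099 m in two pictures 0.5 s apart, and the gripper is well clear, so the beam is level and at rest. Handing in.

```bash
python3 -c "
from cell import *
print(close_job())"
```

```text
the job is handed in; nothing more can be done
None
```

I put the 100 g weight on the empty pan first, then lowered the 500 g weight until the pan sank to its level height, released it and backed the gripper away. The job was handed in after about 24 s, within the 64 s limit; no verdict is reported.

- **Weights:** in the last side picture both stand upright, about 27 mm (500 g) and 34 mm (100 g) from the pan centre.
- **Beam:** the plate read 0.099 m in two pictures about half a second apart. That is level, since this camera read the pan about 1.5 mm low at the start. I judged level and rest from the plate height; I did not read the dial pointer.
- **Gripper:** it stopped about 14 cm above the release point, touching nothing.
- **Disagreements:** the two cameras differed by 2–3 mm on positions, within what the placement allows. My depth reading of the loaded pan was muddled by the tub, so I did not use it.

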